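Clamp a resin mount with the star wheel

TASK

Stand the red resin mount on the bed of the specimen clamp, between the vee block and the open jaw, and let go of it. Then wind the star wheel, pushing one spoke after another, until the jaw has driven the mount fully home into the vee and grips it snugly, at about 20 newtons; feel for the jaw taking up the load and stop there, because the resin is spoilt beyond 45 newtons. Do not force the wheel with more than 25 newtons, do not push on the jaw itself, and leave the other three mounts where they stand.

Things in the scene. Friction and masses are not known exactly. Their poses are not given: they have to be found in the camera images.
- red_mount: The part to clamp: a red moulded resin mount, an upright cylinder 32 mm in diameter and 18 mm high with a pale polished spot on top, about 60 g (40 to 85 g). It stands on the table among three other mounts. Origin at the centre of its underside, z along its axis, up.
- specimen_clamp: Grey clamp fixed to the table. Origin: centre of the underside of its 226x84x14 mm base; x runs from the vee block (end nearer the robot) to the grey gear housing (52x56 mm, centred at x=+60 mm, 102 mm high, a brass screw on it to 115 mm), y to the star wheel's side, z up. Ground steel bed along x, 47 mm wide, top 30 mm above the table, open at both sides for the fingers.
- vee_block: Dark steel vee block fixed on the bed, not always at the same place along it; 24 mm high above the bed, 39 mm wide in y. Origin at the inner corner of its 90 degree vee, on the bed's top. The vee opens to the clamp's +x; its two tips reach x=+16.5 mm at y=+/-16.5 to 19.5 mm. Its faces and the jaw's are oiled: a mount slides home between them.
- vee_seat (a point): On the bed's top, 22.6 mm in front of the vee's corner: the centre of the underside of the 32 mm mount comes here when it is fully home. Axes as the clamp's. A mount stood 6 to 11 mm in front of it (clamp's +x) clears vee block and open jaw and leaves room for fingers at its +y and -y sides; the jaw then pushes it home.
- clamp_jaw: Moving jaw, a dark steel block 22 mm long, 34 mm wide (face plate 37 mm), 45 mm high, bright flat face towards the vee block; slides on the bed, driven by a toothed rack from the star wheel. Origin at the foot of its face, on the bed's top; axes as the clamp's. Its face starts 33 to 46 mm from vee_seat, and is 16 mm from it when it meets the seated mount.
- wheel_spokes: Star wheel: five polished steel rods 10 mm thick, 72 degrees apart, round ends 70 mm from the axis, black hub 36 mm wide. Turns upright along the clamp's x about a level shaft along its y. Origin on the axis amid the spokes: x=60, y=88, z=82 mm from the clamp's origin. One spoke points along its own z. Upper half free from above; 60 mm from spokes to gear housing.
- star_wheel (a joint): Wheel angle, rad; at 0 a spoke points straight up. Grows as the top spoke is pushed to the clamp's +x; jaw closes 10 mm per rad. Starts at 0 to 0.7, must turn 1.6 to 3.2. A drag of about 0.40 N m (7 N on a spoke 55 mm out) keeps it where it is left. Each N of grip adds 0.010 N m: 20 N of grip at 0.60 N m in all (11 N at 55 mm), some 0.06 rad after the jaw meets the seated mount.
- green_mount: Another resin mount, green, 30 mm in diameter, 16 mm high; a bystander. Origin at the centre of its underside.
- black_mount: Another resin mount, black, 30 mm in diameter, 20 mm high; a bystander. Origin at the centre of its underside.
- cream_mount: Another resin mount, cream, 30 mm in diameter, 22 mm high; a bystander. Origin at the centre of its underside.

How it is judged:
By the outcome, as a careful person would: the job done as asked, in the order asked, and still so for the second after the job is handed in, with the robot touching nothing.
It also fails if it takes over 72 s, if anything falls off the work surface, if the arm or the gripper's body presses on something with over 40 N, if the wrist force passes 120 N, or if a joint passes its speed limit or range.

ROBOT

A 6-joint arm with a two-finger parallel gripper is mounted at the origin on a cart in front of the work surface, level with it; the furniture and walls round the work are solid. World frame = base frame: x ahead of the robot, y to its left, z up, the work surface at z = 0. Lengths are in m, angles in rad, forces in N, time in s.
With the tool pointing down it reaches from about 0.4 to 0.825 m from the base axis. Payload 7 kg.
Tool frame: the origin (TCP) lies at the centre of the arm's flange, where the gripper is bolted on; the fingertips stand 173 mm ahead of it and the grasp point (between the pads) lies 155 mm ahead of it; z points along the fingers, y is the line along which they close (so a half turn about z gives the same grasp; the last joint's range is limited). The gripper opens to 85 mm and grips with 20 to 120 N. Pads are 22 mm wide; open, the fingers measure 114 mm over their backs; the gripper's body (76 mm by 85 mm) begins 54 mm behind the grasp point. The pads swing forward as they close: fully open they stand 13 mm farther back than shut.
Start: joints at [-0.869, 0.359, 0.012, 0, -1.224, -0.288], TCP at [0.271, -0.618, 0.405] pointing down, gripper open.
Joint ranges: [-3.07, 3.07], [-1.43, 2.12], [-1.02, 1.25], [-3.03, 1.67], [-3.05, -0], [-3.03, 3.03]. Speed limits (rad/s): [2.39, 2.39, 3.01, 3.14, 3.14, 3.14].

INTERFACE

Orientations are given as [roll, pitch, yaw] about the fixed x, y, z axes, in that order (R = Rz(yaw) Ry(pitch) Rx(roll)).
In Python, from rig import arm gives the robot as it stands. Calls block until the motion is done:
- arm.move_pose(position, orientation): joint-space move of the TCP to a pose.
- arm.servo_line(position, ori=None, velocity=0.15, f_stop=None): straight line of the TCP; ori=None keeps the orientation; velocity is the mean speed in m/s. With f_stop (N) it stops when the force on the tool has changed by that much, and returns True; else False.
- arm.move_joints(angles): joint-space move.
- arm.gripper_to(opening, squeeze=None): finger opening in m; squeeze is the grip in N (None keeps the last); returns when the fingers have stopped.
- arm.dwell(seconds).
- arm.inverse_kinematics(position, orientation): joint angles nearest the present ones, or None.
- arm.state(): the state.
- arm.get_image(name): name is "side" or "top"; returns the picture (420x560x3 uint8, red, green, blue); there is no depth.
- arm.camera_info(name): a dict with "fovy" (degrees; the focal length in pixels is half the picture's height over the tangent of half this angle, whatever the lens; pixels are square), "cx", "cy" (the principal point, pixels), "rvec" (rotation vector, rad) and "tvec" (3), from world to camera coordinates, as OpenCV has them. Camera axes: x right, y down, z forward; pixel columns grow to the right and rows downward; lengths in m; the calibration is good to about 2 mm. A picture is of the moment at which its call begins. camera_info takes no time and is no camera call.
A pose or a line that the arm cannot do raises arm.PlanningError and nothing moves.
- arm.job_done(): hands the job in; it is judged then, once.
The state is a dict: "clock": time; "qpos": joint angles; "joint_vel": joint speeds; "joint_torque": joint torques, N m; "tool_pos": TCP position; "tcp_rot": TCP orientation; "force": force on the tool from outside, world axes, zero at the start; "wrist_torque": the same for the moment, N m; "gripper_width": finger opening in m; "gripper_force": force on a finger pad.
Only numpy, scipy, OpenCV 4.12 (cv2) and the standard library are available. Lean on these libraries where they do the work, as an engineer would, in place of code of your own. Each camera call takes 0.05 s, during which the arm holds its last target. There are 200 camera calls.

## Working session

There is one attempt and no reset: what is moved stays moved. The work goes in short steps, each a Python script; the robot and the scene stay as the last script left them, time stands still between calls to the robot, and variables do not carry over. Pictures are saved under pics/ and viewed, at most 10 in all, crops included, and the job is handed in when it is done.

```bash
mkdir -p pics; ls; python3 - <<'E'
from rig import arm
import cv2
for n in("top","side"):
    im=arm.get_image(n); cv2.imwrite(f"pics/{n}0.png",im[:,:,::-1]); print(arm.camera_info(n))
s=arm.state();print(s["clock"],s["tcp_rot"],s["gripper_width"],s["force"])
E
```

```text
pics
{'fovy': 48.72160639440397, 'cx': 277.79663086367276, 'cy': 199.62557552277073, 'rvec': array([ 2.15197673, -2.20953551,  0.0941967 ]), 'tvec': array([0.05938742, 0.49084721, 0.94588498])}
{'fovy': 49.73023669424488, 'cx': 284.7682530570696, 'cy': 215.3591151787847, 'rvec': array([ 2.08251018, -0.2806498 ,  0.16506993]), 'tvec': array([-0.45262786,  0.16757788,  0.71068532])}
0.1 [ 3.14014366e+00 -1.22312004e-04 -2.72790484e+00] 0.08517939789654212 [-0.02846895  0.62367609  0.04435035]
```

View pics/top0.png

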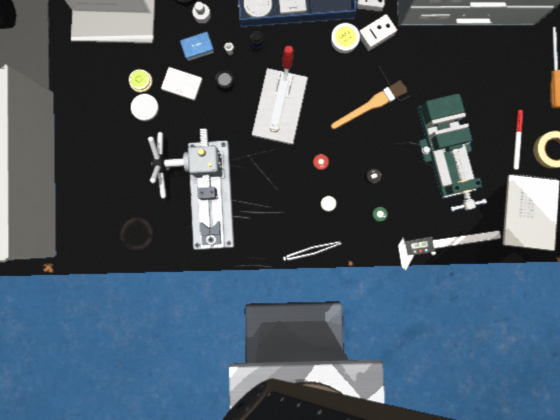

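View pics/side0.png

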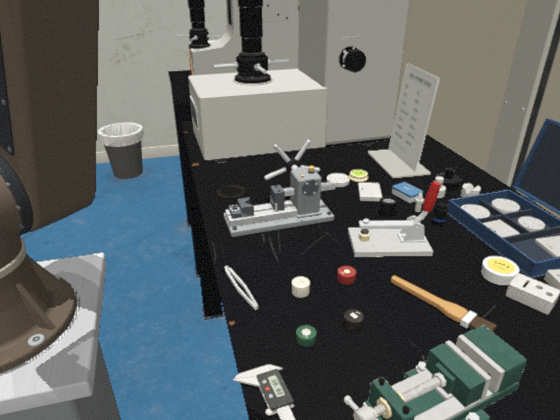

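The top view shows the red mount at (321,161), the cream one at (328,203), the clamp base spanning (190–232, 142–248) and the wheel near (160,165). The side view shows the same layout: red at (346,274), clamp at (225–332, 170–228).

```bash
cat > h.py <<'E'
import numpy as np, cv2
from rig import arm
def cam(n):
    c=arm.camera_info(n); f=210/np.tan(np.radians(c["fovy"])/2)
    return np.array([[f,0,c["cx"]],[0,f,c["cy"]],[0,0,1]]),cv2.Rodrigues(c["rvec"])[0],c["tvec"]
def ray(n,uv):
    K,R,t=cam(n); return -R.T@t, R.T@np.linalg.inv(K)@[uv[0],uv[1],1.]
def onz(n,uv,z):
    o,d=ray(n,uv); return o+d*(z-o[2])/d[2]
def proj(n,p):
    K,R,t=cam(n); q=K@(R@np.asarray(p)+t); return q[:2]/q[2]
def mid(u1,u2):
    (a,d),(b,e)=ray("top",u1),ray("side",u2)
    s=np.linalg.lstsq(np.c_[d,-e],b-a,rcond=None)[0]
    p,q=a+d*s[0],b+e*s[1]; return (p+q)/2,np.linalg.norm(p-q)
E
python3 - <<'E'
import cv2,numpy as np
from h import *
t=cv2.imread("pics/top0.png");s=cv2.imread("pics/side0.png")
a=cv2.resize(t[125:255,140:240],None,fx=4.5,fy=4.5,interpolation=cv2.INTER_CUBIC)
cv2.imwrite("pics/topc.png",a)
b=cv2.resize(s[130:235,215:345],None,fx=5.5,fy=5.5,interpolation=cv2.INTER_CUBIC)
cv2.imwrite("pics/sidec.png",b)
for n,im in(("top",t),("side",s)):
    hsv=cv2.cvtColor(im,cv2.COLOR_BGR2HSV)
    m=(((hsv[...,0]<10)|(hsv[...,0]>170))&(hsv[...,1]>120)&(hsv[...,2]>60)).astype(np.uint8)
    k,l,st,c=cv2.connectedComponentsWithStats(m)
    for i in range(1,k):
        if st[i,4]>40: print(n,st[i],c[i],onz(n,c[i],.018 if n=="top" else .010))
E
```

```text
top [282  45  12  24 219] [287.41552511  56.456621  ] [0.79962255 0.01764119 0.018     ]
top [516 109   8  23 150] [519.41333333 120.14666667] [ 0.64804689 -0.47035365  0.018     ]
top [313 153  16  17 183] [320.48087432 161.26229508] [ 0.57098929 -0.04546967  0.018     ]
side [423 181  18  31 323] [431.03405573 196.25077399] [0.87500542 0.1826196  0.01      ]
side [337 265  20  20 283] [346.43462898 274.91166078] [ 0.57043884 -0.04408908  0.01      ]
```

View pics/topc.png

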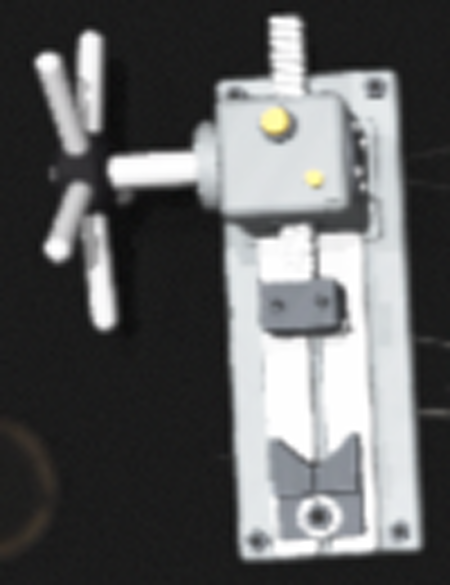

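View pics/sidec.png

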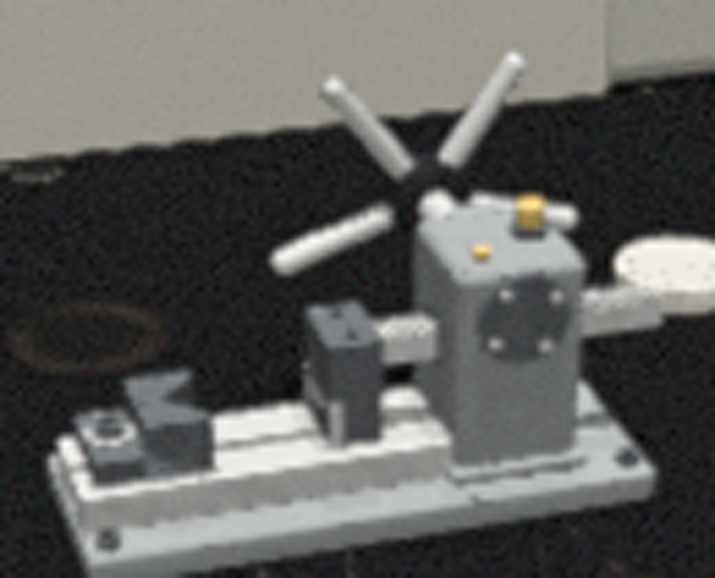

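The crops show base corners, in topc, at about (241,560), (423,550), (217,82), (398,70), the vee's inner corner at (314,468) and the jaw's near top edge at about y=330. In sidec the spoke ends are at (333,85), (515,62), (283,262) and (570,213).

```bash
python3 - <<'E'
from h import *
T=lambda x,y:((x+.5)/4.5-.5+140,(y+.5)/4.5-.5+125)
S=lambda x,y:((x+.5)/5.5-.5+215,(y+.5)/5.5-.5+130)
C=np.array([onz("top",T(*p),.014) for p in((241,560),(423,550),(398,70),(217,82))])
print(C.round(4)); print(np.linalg.norm(C-np.roll(C,-1,0),axis=1))
ctr=C.mean(0); ax=(C[2]+C[3]-C[0]-C[1])[:2]; ax/=np.linalg.norm(ax); ay=np.array([-ax[1],ax[0]])
print("ctr",ctr,"yaw",np.arctan2(ax[1],ax[0]), "cams",ray("top",(0,0))[0],ray("side",(0,0))[0])
R=np.c_[ax,ay]
loc=lambda p:(np.r_[(p[:2]-ctr[:2])@R,p[2]]*1e3).round(1)
for n,p,z in(("veecorner",(314,468),.054),("veetipL",(272,438),.054),("veetipR",(359,433),.054),("jawtopL",(261,327),.075),("jawtopR",(335,333),.075),("jawtop back L",(262,283),.075),("jawtopbackR",(340,280),.075)):
    print(n,loc(onz("top",T(*p),z)))
for n,p,z in(("vtip near",(207,408),.054),("vtip far",(190,372),.054),("vcorner",(153,390),.054),("jawtop fl",(308,307),.075),("jawtop fr",(333,348),.075),("jawfootR",(332,443),.03)):
    print("side",n,loc(onz("side",S(*p),z)))
for a,b in(((47,60),(333,85)),((90,38),(515,62))): pass
# spoke ends from side view onto plane y_local=88
o,d=ray("side",(0,0))
for p in((335,88),(513,64),(285,262),(570,213),(430,180)):
    o,d=ray("side",S(*p)); n=np.r_[ay,0]; q0=np.r_[ctr[:2]+ay*.088,0]
    q=o+d*(n@(q0-o))/(n@d); l=loc(q); print("sp",l,np.degrees(np.arctan2(l[0]-60,l[2]-82)),np.hypot(l[0]-60,l[2]-82))
for p in((47,62),(90,38),(57,248),(104,323),(80,170)):
    o,d=ray("top",T(*p)); q=o+d*(n@(q0-o))/(n@d); l=loc(q); print("spT",l,np.degrees(np.arctan2(l[0]-60,l[2]-82)))
E
```

```text
[[0.3944 0.2249 0.014 ]
 [0.3967 0.1408 0.014 ]
 [0.6219 0.1484 0.014 ]
 [0.6184 0.2336 0.014 ]]
[0.08408207 0.2252593  0.08527177 0.22414847]
ctr [0.50784431 0.18690086 0.014     ] yaw 0.03627034935451908 cams [0.4125382  0.05101837 0.98303896] [ 0.2939232  -0.63134206  0.50303509]
veecorner [-72.9   0.6  54. ]
veetipL [-58.5  18.5  54. ]
veetipR [-58.7 -20.2  54. ]
jawtopL [-10.7  17.5  75. ]
jawtopR [-15.4 -14.6  75. ]
jawtop back L [ 8.5 16.2 75. ]
jawtopbackR [  7.7 -17.9  75. ]
side vtip near [-59.5  -7.8  54. ]
side vtip far [-58.8  22.2  54. ]
side vcorner [-75.7  12.1  54. ]
side jawtop fl [-11.3  22.   75. ]
side jawtop fr [-11.9 -13.9  75. ]
side jawfootR [-10.5  -6.5  30. ]
sp [ 19.6  88.  136.4] -36.5993174636821 67.7607556038154
sp [ 94.9  88.  138. ] 31.931750118322682 65.98492252022427
sp [-2.4 88.  63. ] -106.93482026720818 65.22852136910663
sp [122.7  88.   68.4] 102.23821453129185 64.15800807381726
sp [60.  88.  91.5] 0.0 9.5
spT [ 96.3  88.  143.6] 30.510237406115554
spT [123.3  88.   69.4] 101.257702972067
spT [ 20.3  88.  139.9] -34.43706617989778
spT [-3.8 88.  65.9] -104.16295711208647
spT [59.4 88.  97. ] -2.290610042638535
```

```bash
cat >> h.py <<'E'
C0=np.array([.5078,.1869]); YAW=.0363
RC=np.array([[np.cos(YAW),-np.sin(YAW)],[np.sin(YAW),np.cos(YAW)]])
def W(x,y,z): return np.r_[C0+RC@[x/1e3,y/1e3],z/1e3]   # clamp mm -> world m
def snap(n,f): cv2.imwrite(f"pics/{f}.png",arm.get_image(n)[:,:,::-1])
def st(m):
    s=arm.state(); print(m,round(s["clock"],2),s["tool_pos"].round(4),"w",round(s["gripper_width"],4),"gf",round(float(np.max(s["gripper_force"])),1),"F",np.round(s["force"],1)); return s
E
python3 - <<'E'
from h import *
for y in(YAW,YAW-np.pi): print(y,arm.inverse_kinematics([.5707,-.0448,.26],[np.pi,0,y]),arm.inverse_kinematics(W(-43,0,260),[np.pi,0,y]))
E
```

```text
0.0363 [ 2.63316484e-01  3.27252779e-01 -4.01045635e-01  4.44089210e-16
 -8.42497913e-01  1.34377984e+00] [ 7.72754347e-01  2.21803472e-01 -5.57352894e-01  4.44089210e-16
 -7.91639960e-01  8.34341980e-01]
-3.1052926535897933 [ 2.63316484e-01  3.27252779e-01 -4.01045635e-01 -4.44089210e-16
 -8.42497913e-01 -1.79781281e+00] [ 7.72754347e-01  2.21803472e-01 -5.57352894e-01 -4.44089210e-16
 -7.91639960e-01 -2.30725067e+00]
```

```bash
python3 - <<'E'
from h import *
O=[np.pi,0,YAW]
arm.move_pose([.5707,-.0448,.26],O); st("above")
print(arm.servo_line([.5707,-.0448,.178],velocity=.08,f_stop=15)); st("down")
arm.gripper_to(.028,30); st("grip")
arm.servo_line([.5707,-.0448,.28]); st("up"); arm.dwell(.2); st("up")
arm.move_pose(W(-43,0,290),O); st("over clamp")
snap("side","side1"); snap("top","top1")
E
python3 - <<'E'
import cv2,numpy as np
a=cv2.imread("pics/side1.png")[60:240,150:350]; cv2.imwrite("pics/s1c.png",cv2.resize(a,None,fx=3,fy=3))
E
```

```text
above 2.46 [ 0.5708 -0.0454  0.2602] w 0.0853 gf 0.0 F [ 0.3 -0.8 -0.3]
False
down 3.63 [ 0.571  -0.0448  0.1785] w 0.0855 gf 0.0 F [ 0.7  0.1 -0. ]
grip 4.18 [ 0.5708 -0.0448  0.1784] w 0.0306 gf 29.6 F [-0.3 -0.   4. ]
up 5.02 [ 0.5702 -0.0449  0.2791] w 0.0304 gf 29.7 F [-1.2 -0.6 -0.6]
up 5.22 [ 0.5704 -0.0449  0.2789] w 0.0304 gf 29.7 F [ 0.3 -0.5 -0.8]
over clamp 6.21 [0.4651 0.185  0.2899] w 0.0306 gf 29.7 F [0.6 0.1 0.1]
```

View pics/s1c.png

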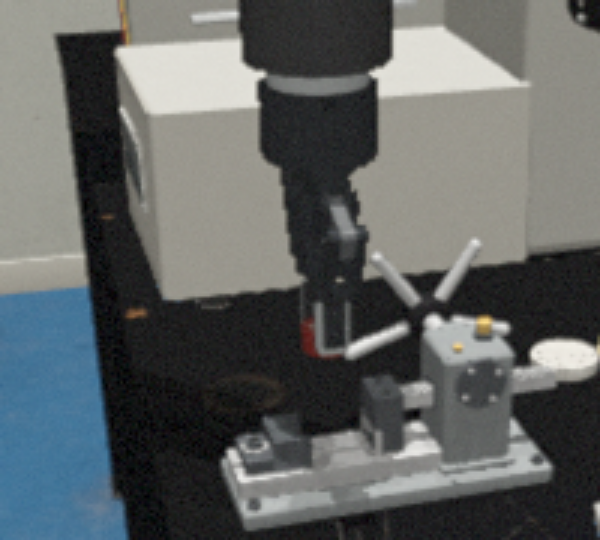

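The mount is held upright over the bed, its red left edge at about crop (302,330). I check its position in the grasp from the red mask's left silhouette.

```bash
python3 - <<'E'
from h import *
from scipy.optimize import brentq
s=arm.state()["tool_pos"]
im=cv2.imread("pics/side1.png"); h=cv2.cvtColor(im,cv2.COLOR_BGR2HSV)
m=((h[...,0]<10)|(h[...,0]>170))&(h[...,1]>120)&(h[...,2]>50); m[:150]=0;m[:,290:]=0;m[:,:230]=0;m[200:]=0
v,u=np.nonzero(m); print(u.min(),u.max(),v.min(),v.max(),m.sum())
print("red left per row",[(r,u[v==r].min(),u[v==r].max()) for r in np.unique(v)])
# predicted silhouette for a mount centred under the TCP, offsets e in clamp x
for e in(-8,-4,0,4):
    a=np.linspace(0,2*np.pi,90); c=s+np.r_[RC@[e/1e3,0],-.178]
    P=[proj("side",c+[.016*np.cos(t),.016*np.sin(t),z]) for t in a for z in(0,.018)]
    P=np.array(P); print(e,P.min(0),P.max(0))
fin=[proj("side",s+np.r_[RC@[x,-.0305],-.165]) for x in(-.011,.011)]; print(fin)
E
```

```text
250 259 166 179 44
red left per row [(np.int64(166), np.int64(253), np.int64(253)), (np.int64(167), np.int64(252), np.int64(253)), (np.int64(168), np.int64(250), np.int64(252)), (np.int64(169), np.int64(250), np.int64(252)), (np.int64(170), np.int64(250), np.int64(253)), (np.int64(171), np.int64(250), np.int64(253)), (np.int64(172), np.int64(251), np.int64(254)), (np.int64(173), np.int64(251), np.int64(254)), (np.int64(174), np.int64(251), np.int64(254)), (np.int64(175), np.int64(251), np.int64(254)), (np.int64(176), np.int64(251), np.int64(254)), (np.int64(177), np.int64(252), np.int64(254)), (np.int64(178), np.int64(253), np.int64(255)), (np.int64(179), np.int64(259), np.int64(259))]
-8 [246.47130695 164.96433228] [262.72249938 179.84918988]
-4 [248.42658659 164.72784614] [264.63538313 179.59054069]
0 [250.37735001 164.49189725] [266.54390239 179.33249123]
4 [252.32361284 164.25648378] [268.44807206 179.07503941]
[array([256.94306231, 176.93944598]), array([267.84016175, 175.51343197])]
```

```bash
python3 - <<'E'
from h import *
O=[np.pi,0,YAW]
arm.servo_line(W(-43.5,0,225),ori=O,velocity=.1); arm.dwell(.15); st("low")
print(arm.servo_line(W(-43.5,0,206.5),ori=O,velocity=.03,f_stop=5)); s=st("touch")
arm.gripper_to(.055); st("open")
p=s["tool_pos"].copy(); p[2]=.34; arm.servo_line(p); st("up")
arm.gripper_to(0.0)
arm.move_pose(W(-12,88,370),O); s=st("wheel side"); print(W(-12,88,370))
snap("top","top2"); snap("side","side2")
a=cv2.imread("pics/top2.png")[120:260,130:250]; b=cv2.imread("pics/side2.png")[130:235,215:345]
a=cv2.resize(a,(420,490),interpolation=2); b=cv2.resize(b,(370,299),interpolation=2)
c=np.zeros((490,790,3),np.uint8); c[:,:420]=a; c[:299,420:]=b; cv2.imwrite("pics/both2.png",c)
E
```

```text
low 7.26 [0.4646 0.1855 0.2257] w 0.0306 gf 29.7 F [-0.4 -1.4  0. ]
True
touch 7.82 [0.4642 0.1852 0.2075] w 0.0306 gf 31.0 F [-0.4  0.8  0.5]
open 8.18 [0.464  0.185  0.2078] w 0.0547 gf 0.0 F [-0.7  0.2  0.5]
up 9.21 [0.4639 0.185  0.3392] w 0.0552 gf 0.0 F [-0.3 -0.4 -0.3]
wheel side 10.25 [0.4926 0.2752 0.3697] w -0.0 gf 0.0 F [ 0.4  0.2 -0.4]
[0.49261421 0.27440652 0.37      ]
```

View pics/both2.png

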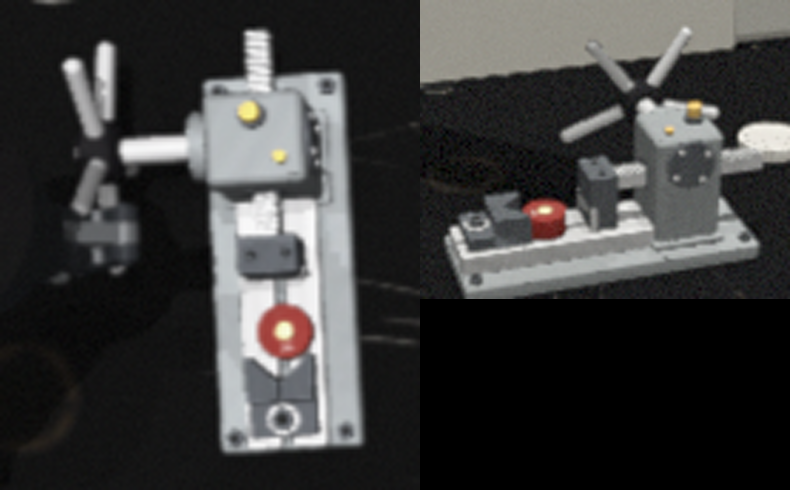

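The mount stands on the bed in front of the vee (crop (284,330)), clear of jaw and vee; the closed gripper is behind the wheel. First stroke next.

```bash
cat >> h.py <<'E'
def tq(n=4):
    f=[];
    for _ in range(n): arm.dwell(.04); s=arm.state(); f.append(s["force"])
    f=np.mean(f,0); p=RC.T@(s["tool_pos"][:2]-C0)*1e3
    return p, f, RC.T@f[:2], s["clock"]
E
python3 - <<'E'
from h import *
O=[np.pi,0,YAW]
arm.servo_line(W(-12,88,300),ori=O,velocity=.15,f_stop=12); arm.dwell(.1); b=tq(); print(b)
for x in range(0,85,10):
    r=arm.servo_line(W(x,88,300),ori=O,velocity=.05,f_stop=16)
    p,f,fl,c=tq(2); print(x,r,p.round(1),(fl-b[2]).round(1),(f-b[1])[2].round(1),round(c,2))
    if r: break
snap("side","side3")
E
```

```text
(array([-11.84683051,  88.12410894]), array([-2.74605203e-01,  1.37644887e-04,  1.48317563e-01]), array([-0.27441931,  0.01010353]), 11.2333)
0 False [ 0.1 87.9] [0.5 0. ] 0.5 11.71
10 False [ 9.6 87.7] [-3.6 -0.7] -2.5 12.14
20 False [19.8 87.9] [-3.9 -0.2] -0.5 12.57
30 False [30.1 88.1] [-2.9 -0.3] 1.9 13.01
40 False [40.1 88.1] [-2.3  0.1] 1.0 13.44
50 False [49.8 88. ] [-3.9  0.4] 1.9 13.88
60 False [59.5 87.9] [-4.2  0.1] 0.3 14.31
70 False [69.3 87.5] [-4.8 -0.4] 0.3 14.74
80 False [79.7 87.6] [-3.9 -0.4] 1.0 15.18
```

```bash
cat >> h.py <<'E'
def tang(b,n=1):
    "tangential torque about wheel axis (Nm, resisting +) from force change b->now"
    s=arm.state(); f=s["force"]-b; p=RC.T@(s["tool_pos"][:2]-C0)*1e3; h=(s["tool_pos"][2]-.173)*1e3-82
    fx=(RC.T@f[:2])[0]; X=p[0]+11-60; phi=np.arctan2(X,h)+np.arcsin(5/np.hypot(X,h))
    return -(h*fx-X*f[2])/1e3, np.degrees(phi), fx, f[2], np.hypot(X,h), s["clock"]
E
python3 - <<'E'
from h import *
O=[np.pi,0,YAW]
arm.servo_line(W(74,88,300),ori=O,velocity=.1); arm.servo_line(W(74,88,345),ori=O)
arm.servo_line(W(-6,88,345),ori=O,velocity=.2); arm.servo_line(W(-6,88,305),ori=O,velocity=.15,f_stop=12); arm.dwell(.15)
b=np.mean([(arm.dwell(.03),arm.state()["force"])[1] for _ in range(4)],0); np.save("b.npy",b)
for x in list(range(4,49,4)):
    r=arm.servo_line(W(x,88,305),ori=O,velocity=.04,f_stop=16)
    print(x,r,np.round(tang(b),2))
    if r: break
snap("side","side4");snap("top","top4")
a=cv2.imread("pics/top4.png")[120:260,130:250]; bb=cv2.imread("pics/side4.png")[130:235,215:345]
a=cv2.resize(a,(420,490),interpolation=2); bb=cv2.resize(bb,(370,299),interpolation=2)
c=np.zeros((490,790,3),np.uint8); c[:,:420]=a; c[:299,420:]=bb; cv2.imwrite("pics/both4.png",c)
E
```

```text
4 False [-2.000e-02 -3.763e+01  1.900e-01  2.400e-01  6.702e+01  1.758e+01]
8 False [  0.12 -35.25  -2.5    0.07  64.53  17.82]
12 False [  0.27 -32.89  -4.09  -1.74  61.95  18.08]
16 False [  0.23 -29.5   -4.66  -0.13  59.74  18.32]
20 False [  0.21 -25.88  -4.74   0.71  57.67  18.58]
24 False [  0.22 -22.    -5.3    1.8   55.87  18.82]
28 False [  0.17 -17.94  -4.23   2.04  54.23  19.08]
32 False [  0.22 -13.71  -5.27   2.54  52.83  19.32]
36 False [ 0.22 -9.27 -5.07  2.34 51.75 19.58]
40 False [ 0.21 -4.74 -4.63  2.35 50.91 19.82]
44 False [ 0.23 -0.13 -4.8   2.4  50.32 20.08]
48 False [ 0.26  4.4  -5.18  3.32 50.08 20.32]
```

View pics/both4.png

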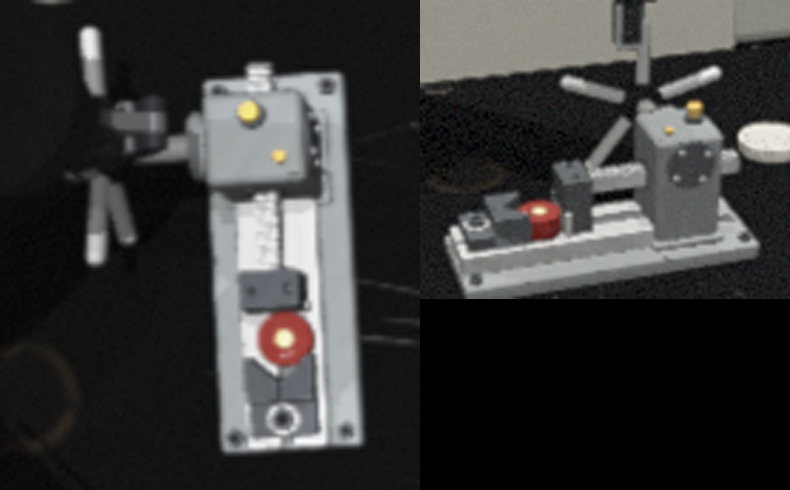

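The mount has been pushed from crop (284,330) to (284,338) and the jaw touches it; the pushed spoke is near upright. Now I'll calibrate the drag by the force-stop threshold before the load rises.

```bash
python3 - <<'E'
from h import *
O=[np.pi,0,YAW]; b=np.load("b.npy")
x=48
for fs in (5,6.5,8,9.5):
    arm.servo_line(W(x-3,88,305),ori=O,velocity=.05); arm.dwell(.1); t0=tang(b)
    r=arm.servo_line(W(x+2.5,88,305),ori=O,velocity=.02,f_stop=fs)
    t=tang(b); print(fs,r,np.round(t0,2),np.round(t,2))
    x=60-11+np.tan(np.radians(t[1]))*50-5/np.cos(np.radians(t[1]))
    if not r: break
E
```

```text
5 True [ 4.000e-02  1.510e+00 -7.300e-01  5.000e-01  5.038e+01  2.078e+01] [-2.000e-02  4.790e+00  3.100e-01  7.000e-02  4.937e+01  2.103e+01]
6.5 True [ 0.000e+00  1.220e+00 -2.000e-02 -1.500e-01  5.018e+01  2.138e+01] [ 0.000e+00  6.420e+00 -6.000e-02  2.000e-02  4.925e+01  2.169e+01]
8 False [-2.000e-02  2.930e+00  3.300e-01  2.500e-01  5.008e+01  2.204e+01] [ 0.27  8.75 -5.14  3.64 49.87 22.47]
```

```bash
python3 - <<'E'
from h import *
O=[np.pi,0,YAW]; b=np.load("b.npy")
s=arm.state(); p=RC.T@(s["tool_pos"][:2]-C0)*1e3
arm.servo_line(W(p[0]-3,88,305),ori=O,velocity=.05); arm.dwell(.12); print(np.round(tang(b),2))
r=arm.servo_line(W(60-11+36.1,88,82+43.1+173),ori=O,velocity=.012,f_stop=10)
print(r,np.round(tang(b),2)); arm.dwell(.05); print(np.round(tang(b),2))
E
```

```text
[-0.06  5.5   1.26 -0.26 50.05 22.83]
True [ 0.18 29.59 -2.53  3.47 49.46 24.64]
[ 0.15 29.56 -1.82  3.34 49.4  24.69]
```

```bash
python3 - <<'E'
from h import *
O=[np.pi,0,YAW]; b=np.load("b.npy")
snap("side","side5");snap("top","top5")
for fs in (9,10,11):
    s=arm.state(); p0=s["tool_pos"]; 
    d=W(3*np.cos(.52),0,-3*np.sin(.52))-W(0,0,0)
    arm.servo_line(p0-d,velocity=.05); arm.dwell(.12); a=tang(b)
    r=arm.servo_line(p0+.9*d,velocity=.012,f_stop=fs)
    print(fs,r,np.round(a,2),np.round(tang(b),2)); arm.dwell(.05);print(np.round(tang(b),2))
a=cv2.imread("pics/top5.png")[120:260,130:250]; bb=cv2.imread("pics/side5.png")[130:235,215:345]
a=cv2.resize(a,(420,490),interpolation=2); bb=cv2.resize(bb,(370,299),interpolation=2)
c=np.zeros((490,790,3),np.uint8); c[:,:420]=a; c[:299,420:]=bb; cv2.imwrite("pics/both5.png",c)
E
```

```text
9 True [-1.000e-02  2.616e+01  2.500e-01 -6.000e-02  4.955e+01  2.516e+01] [ 0.18 30.29 -2.24  4.21 48.65 25.55]
[ 0.23 30.29 -3.2   4.51 48.62 25.6 ]
10 True [-1.000e-02  2.686e+01  4.200e-01  3.200e-01  4.889e+01  2.597e+01] [ 0.18 30.95 -2.52  3.23 48.07 26.36]
[ 0.23 30.93 -3.13  4.65 48.   26.41]
11 True [-1.000e-02  2.745e+01  3.600e-01  8.000e-02  4.823e+01  2.678e+01] [ 0.21 31.7  -2.82  4.31 47.45 27.18]
[ 0.19 31.69 -1.93  5.4  47.45 27.22]
```

View pics/both5.png

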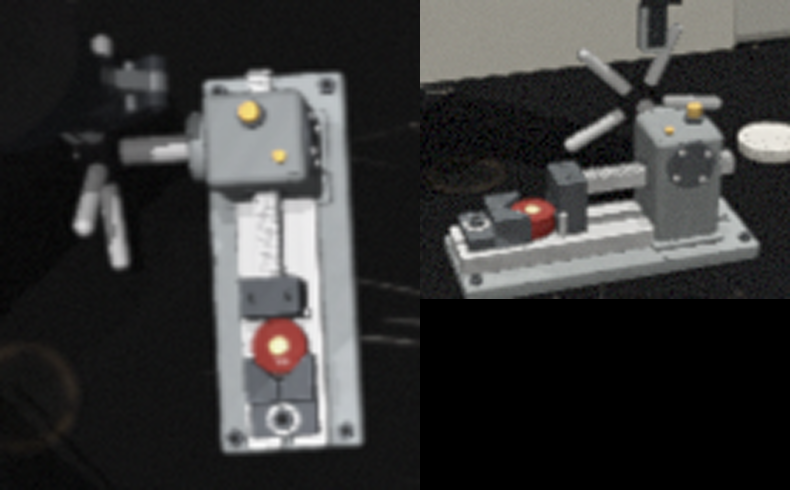

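The mount is now at crop (280,345), deep in the vee with the jaw against it. I'll measure its positions across the pictures.

```bash
python3 - <<'E'
from h import *
snap("top","top6");snap("side","side6")
for k in(2,4,5,6):
  for n in("top","side"):
    im=cv2.imread(f"pics/{n}{k}.png");
    y0,y1,x0,x1=(190,245,190,235) if n=="top" else (195,220,225,290)
    c=cv2.resize(im[y0:y1,x0:x1],None,fx=6,fy=6,interpolation=cv2.INTER_CUBIC); h=cv2.cvtColor(c,cv2.COLOR_BGR2HSV)
    m=(((h[...,0]<12)|(h[...,0]>168))&(h[...,1]>110)&(h[...,2]>50)).astype(np.uint8)
    cs,_=cv2.findContours(m,cv2.RETR_EXTERNAL,cv2.CHAIN_APPROX_NONE); q=max(cs,key=cv2.contourArea)
    s=((h[...,0]>12)&(h[...,0]<40)&(h[...,1]>30)&(h[...,2]>170)).astype(np.uint8)
    f=np.zeros_like(m); cv2.drawContours(f,[q],-1,1,-1); v,u=np.nonzero(s&f)
    (cx,cy),rad=cv2.minEnclosingCircle(q)
    T=lambda a,b:((a+.5)/6-.5+x0,(b+.5)/6-.5+y0)
    L=lambda p:((RC.T@(p[:2]-C0))*1e3).round(1)
    print(k,n,"circle",L(onz(n,T(cx,cy),.048 if n=="top" else .039)),round(rad/6,1),"spot",L(onz(n,T(u.mean(),v.mean()),.048)) if len(u) else None)
E
```

```text
2 top circle [-44.   -3.6] 7.6 spot [-43.6  -2.7]
2 side circle [-42.5   8.1] 8.6 spot None
4 top circle [-47.6  -3.4] 7.8 spot [-48.   -2.5]
4 side circle [-47.8   5.2] 8.1 spot [-48.4   1.4]
5 top circle [-51.8   0.8] 8.1 spot [-52.    1.1]
5 side circle [-50.8  10.2] 8.2 spot None
6 top circle [-51.9   0.8] 8.1 spot [-52.   1.]
6 side circle [-51.5   9.3] 8.2 spot None
```

```bash
python3 - <<'E'
from h import *
im={k:cv2.imread(f"pics/side{k}.png",0).astype(np.float32) for k in(4,5,6)}
for nm,(y0,y1,x0,x1) in dict(up=(140,166,264,292),low=(163,188,260,292)).items():
  for k in(5,6):
    a=im[k][y0:y1,x0:x1]; print(nm,k,end=" ")
    if nm=="low":
        m=(a>85).astype(np.uint8); n,l,s,c=cv2.connectedComponentsWithStats(m); i=1+np.argmax(s[1:,4]); 
        v,u=np.nonzero(l==i); w=cv2.fitLine(np.c_[u,v].astype(np.float32),cv2.DIST_L2,0,.01,.01).ravel(); print(s[i],c[i].round(2),np.degrees(np.arctan2(w[1],w[0])).round(2))
    else: print()
  A,B=[im[k][y0:y1,x0:x1] for k in(5,6)]; print(nm,cv2.phaseCorrelate(A,B,cv2.createHanningWindow(A.shape[::-1],cv2.CV_32F)), "ref static",cv2.phaseCorrelate(im[5][170:215,300:340],im[6][170:215,300:340]))
E
```

```text
up 5 
up 6 
up ((0.3197281695383012, 0.32002882076548644), 1.053008767704905) ref static ((-0.022741122547024872, 0.5127226634669135), 1.016145157814026)
low 5 [  6   5  21  15 108] [15.73 12.31] -31.46
low 6 [  6   5  21  15 107] [15.73 12.18] -30.81
low ((-0.16214373383545322, 0.32325218680483125), 1.1789191031455994) ref static ((-0.022741122547024872, 0.5127226634669135), 1.016145157814026)
```

```bash
python3 - <<'E'
from h import *
O=[np.pi,0,YAW]; b=np.load("b.npy")
ph=np.radians(30.5); r=55
def P(e): return W(60-11+r*np.sin(ph)-5*np.cos(ph)+e*np.cos(ph),88,82+173+r*np.cos(ph)+5*np.sin(ph)-e*np.sin(ph))
s=arm.state(); 
arm.servo_line(P(-5),ori=O,velocity=.05)
for fs in(8,11):
    arm.servo_line(P(-3),ori=O,velocity=.05); arm.dwell(.15); a=tang(b)
    k=arm.servo_line(P(3.),velocity=.012,f_stop=fs)
    print(fs,k,np.round(a,2),np.round(tang(b),2)); arm.dwell(.06); print(np.round(tang(b),2))
E
```

```text
8 True [-0.06 27.53  1.52  0.71 55.36 28.08] [ 0.21 29.69 -2.41  4.05 54.84 28.42]
[ 0.24 29.7  -2.92  4.16 54.76 28.48]
11 True [ 0.   27.5   0.1   0.34 55.43 28.88] [ 0.27 30.21 -3.61  4.12 54.8  29.24]
[ 0.28 30.17 -3.37  4.7  54.72 29.3 ]
```

```bash
python3 - <<'E'
from h import *
s=arm.state(); p=RC.T@(s["tool_pos"][:2]-C0)*1e3
q=W(p[0]-6,88,0); q[2]=s["tool_pos"][2]+.003
arm.servo_line(q,velocity=.05); q[2]=.42; arm.servo_line(q,velocity=.15); arm.dwell(.3); st("clear")
snap("top","top7");snap("side","side7")
a=cv2.imread("pics/top7.png")[120:260,130:250]; bb=cv2.imread("pics/side7.png")[130:235,215:345]
a=cv2.resize(a,(420,490),interpolation=2); bb=cv2.resize(bb,(370,299),interpolation=2)
c=np.zeros((490,790,3),np.uint8); c[:,:420]=a; c[:299,420:]=bb; cv2.imwrite("pics/both7.png",c)
E
```

```text
clear 30.78 [0.5706 0.2772 0.4193] w -0.0001 gf 0.0 F [ 0.1 -0.1  0.9]
```

View pics/both7.png

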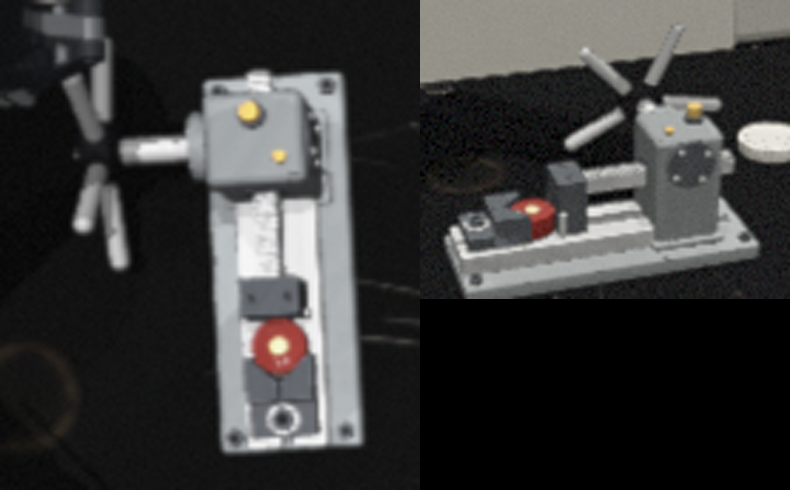

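The mount at crop (280,345) sits centred in the vee with the jaw against it, and the gripper is clear of everything. Handing in.

```bash
python3 -c "
from rig import arm
print(arm.job_done())"
```

```text
the job is handed in; nothing more can be done
None
```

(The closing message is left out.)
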